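Clear the jig and set its hold-down screw

TASK

Drop the rejected white pebble that lies on the dark steel plate of the green cutting jig into the white cup and leave it there. Then turn the jig's brass thumbscrew clockwise until it seats, back it off a quarter turn, and finish while still gripping the thumbscrew there, holding it still so that it can be locked. Leave the cup standing and the roll of tape, the other pebble and the eraser where they are.

Things in the scene. Friction and masses are not known exactly. Their poses are not given: they have to be found in the camera images.
- jig: green cutting jig, fixed to the table, base 110 (x) x 225 (y) x 14 mm, origin on the table under the thumbscrew's axis. A bar along its y axis carries the load plate at the +y end; a green C-shaped arm (40 mm wide in y, x -22 to +53 mm, top 68 mm above the table) holds the screw over the bar.
- plate (a point): centre of the top face of the jig's square dark steel load plate, 66 x 66 mm, 28 mm above the table, open on all sides, 125 mm along the jig's +y from the screw axis
- thumbscrew_grip (a point): point on the thumbscrew's vertical axis at the height to grip, 100 mm above the table when seated. The head is an upright flat brass spade, 38 mm long (x axis of this point) x 10 mm thick (y axis) x 32 mm high; it reaches 13 mm above this point and 19 mm below it, with 13 mm between it and the arm. The point turns with the screw.
- thumbscrew (a joint): turn of the thumbscrew in rad, 0 = seated (hard stop, cannot go lower), growing anticlockwise seen from above (backing off); a quarter turn back is 1.571. Starts between 0.6 and 1.3. Friction about 0.06 N m; it stays where it is left; rises 4 mm a turn.
- spindle: threaded steel spindle of the screw with its foot, carrying the thumbscrew's head; it moves up and down only and does not show the turn. Origin under the foot, on the screw axis.
- reject_pebble: the rejected pebble: white, smooth, 16 (x) x 31 (y) x 10 mm (z), lying on the load plate, about 15 g; origin at the centre of its underside
- reject_cup: white plastic cup, open at the top, 71 mm high, outer diameter 71 mm at the rim, mouth about 60 mm wide, inner floor about 5 mm up, loose, about 150 g; origin at the centre of its underside
- tape_roll: bystander: roll of masking tape lying flat, 107 mm diameter, 25 mm high; origin at the centre of its underside
- good_pebble: bystander: the other white pebble, 18 x 22 x 12 mm, lying on the table; origin at the centre of its underside
- eraser: bystander: blue and white eraser, 19 x 42 x 13 mm, lying on the table; origin at the centre of its underside

How it is judged:
By the outcome, as a careful person would: the job done as asked, in the order asked, and still so for the second after the job is handed in, while the arm keeps its last pose, push and grip.
It also fails if it takes over 56 s, if anything falls off the work surface, if the arm or the gripper's body presses on something with over 40 N, if the wrist force passes 120 N, or if a joint passes its speed limit or range.

ROBOT

A 7-joint arm with a two-finger parallel gripper is mounted at the origin on the work surface; the furniture and walls round the work are solid. World frame = base frame: x ahead of the robot, y to its left, z up, the work surface at z = 0. Lengths are in m, angles in rad, forces in N, time in s.
With the tool pointing down it reaches from about 0.425 to 0.875 m from the base axis. Payload 8.4 kg.
Tool frame: the origin (TCP) lies midway between the tips of the shut fingers; the grasp point (between the pads) lies 19 mm behind it; z points along the fingers, y is the line along which they close (so a half turn about z gives the same grasp; the last joint's range is limited). The gripper opens to 85 mm and grips with 20 to 120 N. Pads are 22 mm wide; open, the fingers measure 114 mm over their backs; the gripper's body (76 mm by 85 mm) begins 54 mm behind the grasp point. The pads swing forward as they close: fully open they stand 13 mm farther back than shut.
Start: joints at [-1.27, 0.333, 0.04, 1.465, -0.013, 1.343, -0.059], TCP at [0.253, 0.599, 0.231] pointing down, gripper open.
Joint ranges: [-2.58, 2.58], [-0.38, 2.09], [-1.3, 1.39], [0.25, 2.4], [-1.5, 4.64], [0.08, 2.09], [-2.65, 2.65]. Speed limits (rad/s): [2.22, 2.22, 2.79, 2.79, 3.14, 3.14, 3.14].

INTERFACE

Orientations are given as [roll, pitch, yaw] about the fixed x, y, z axes, in that order (R = Rz(yaw) Ry(pitch) Rx(roll)).
In Python, from station import sensors, viewer, manip gives the robot as it stands.
- The arm moves only by the tool apply_moves, never from a script. Its argument "targets" is one flat list of numbers, 7 for each row, row after row: the turn, a rotation vector about the world's x, y, z each as a share of pi/4 rad, from -1 to 1, then the shift along the world's x, y, z each as a share of 0.5 m, from -1 to 1, then the opening, from -1 (shut) to 1 (fully open). A call has exactly 5 rows; each row is the pose to reach, as a shift and turn from the pose commanded when the call began; what a row does not reach only later rows make up. A row lasts 1/12 s, in which the tool goes at most 41.7 mm and 7.16 degrees, less where a joint would pass 70% of its speed; a pose out of reach is approached as far as the arm can. A call with a number of a shift or a turn outside -1 to 1 is refused whole. A call with a gripper value outside its range is refused whole. The fingers move at their own pace and stop on an object; "squeeze" is the grip in N (left out, the last holds). Time passes only in rows, so rows that repeat a pose let the fingers close, or fill a call up. It gives the time, the measured TCP pose, the force, the opening and the grip force at its end, in the units of the state.
- sensors.get_obs(): the state, without advancing time (a new reading comes with each control period).
- viewer.get_image(name): name is "side" or "top"; returns a dict with "image" (480x640x3 uint8, blue, green, red), "camera_matrix" (3x3 intrinsics, pixels), "origin" and "attitude" of the camera in the world. Camera axes: x right, y up, looking along -z (the intrinsics and any distortion apply to the point x, -y, -z); pixel columns grow to the right and rows downward; lengths in m; the calibration is good to about 2 mm. A picture is of the moment at which its call begins. There is no depth.
- manip.sign_off(): hands the job in; it is judged then, once.
The state is a dict: "t": time; "joint_pos": joint angles; "dq": joint speeds; "effort": joint torques, N m; "ee_pos": TCP position; "tcp_rot": TCP orientation; "contact_force": force on the tool from outside, world axes, zero at the start; "ft_torque": the same for the moment, N m; "gripper_width": finger opening in m; "gripper_force": force on a finger pad.
Only numpy, scipy, OpenCV 4.12 (cv2) and the standard library are available. Lean on these libraries where they do the work, as an engineer would, in place of code of your own. Each camera call takes 0.05 s, during which the arm holds its last target. There are 200 camera calls.

## Working session

There is one attempt and no reset: what is moved stays moved. The work goes in short steps, Python scripts to look and compute and a tool call to move; the robot and the scene stay as the last step left them, time stands still between calls to the robot, and variables do not carry over. Pictures are saved under pics/ and viewed, at most 10 in all, crops included, and the job is handed in when it is done.

Besides the shell and the picture viewer there is one more tool, called after "Call:" as name(argument=value, ...) on one line, values as JSON. apply_moves: Moves the arm, as the interface text tells. Its arguments: {"type":"object","properties":{"targets":{"type":"array"},"squeeze":{"type":"number"}},"required":["targets"]}

```bash
mkdir -p pics
python3 - <<'E'
from station import sensors, viewer
import cv2
o=sensors.get_obs(); print(o)
for n in("side","top"):
    d=viewer.get_image(n); cv2.imwrite(f"pics/{n}0.png",d["image"]); print(n,{k:v for k,v in d.items() if k!="image"})
E
```

```text
{'t': 0.0, 'joint_pos': array([-1.27022312,  0.33391586,  0.03984201,  1.466281  , -0.01339588,
        1.34330884, -0.05850368]), 'dq': array([ 0.00032167,  0.00074457,  0.00339678,  0.00039164,  0.00017784,
       -0.00479676,  0.00075722]), 'effort': array([ 5.57526328e-04, -6.58558702e+01,  1.36627279e+00, -4.05561411e+01,
        1.69719046e-02,  1.25231675e-02, -1.12102779e-05]), 'ee_pos': array([0.25281538, 0.5983144 , 0.23041287]), 'tcp_rot': array([-3.13994859e+00,  1.05513169e-04,  2.74182948e+00]), 'contact_force': array([ 1.27634362e-04, -4.60563469e-01, -2.59645110e-01]), 'ft_torque': array([-0.00901379, -0.04235302, -0.00408397]), 'gripper_force': 0.0, 'gripper_width': 0.08581163418407525}
side {'camera_matrix': array([[476.42252435,   0.        , 330.37904485],
       [  0.        , 476.42252435, 232.88696083],
       [  0.        ,   0.        ,   1.        ]]), 'origin': array([0.44239968, 0.80466233, 0.63182075]), 'attitude': array([ 0.96724247,  0.01431071, -2.98010595])}
top {'camera_matrix': array([[606.38520944,   0.        , 314.98631491],
       [  0.        , 606.38520944, 243.01417346],
       [  0.        ,   0.        ,   1.        ]]), 'origin': array([0.34610926, 0.02976111, 1.63716109]), 'attitude': array([ 0.15510057,  0.01039292, -1.5642198 ])}
```

View pics/top0.png

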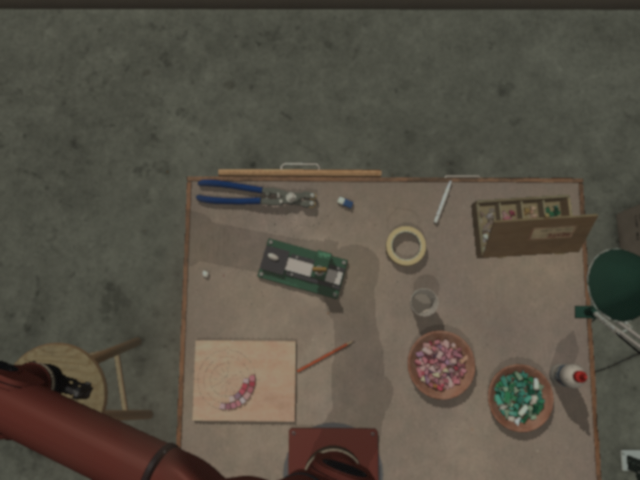

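View pics/side0.png

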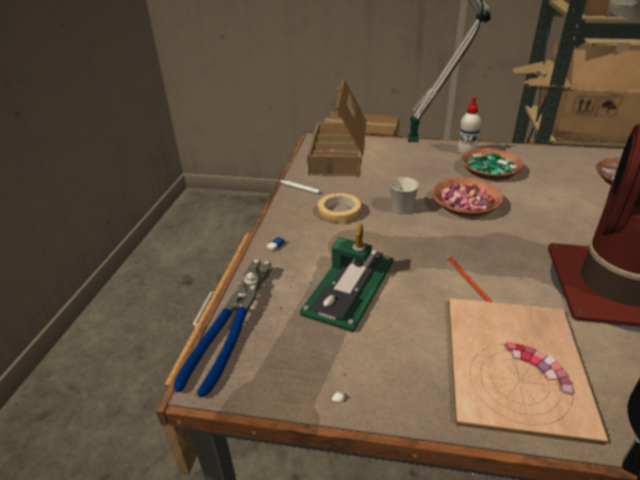

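Top view: the pebble on the plate is near (272,257), the screw near (330,272) and the cup near (425,303). Side view: the pebble is near (329,300), the brass spade near (360,236) and the cup near (404,195). Next I'll take zoomed crops.

```bash
cat > h.py <<'E'
import numpy as np, cv2
from scipy.spatial.transform import Rotation as R
from station import sensors, viewer
def look(n): return viewer.get_image(n)
def ray(d,u,v):
    K=d["camera_matrix"]; p=np.linalg.solve(K,[u,v,1.0])
    r=R.from_euler("xyz",d["attitude"]).apply([p[0],-p[1],-p[2]])
    return np.array(d["origin"]),r/np.linalg.norm(r)
def plane(d,u,v,z):
    o,r=ray(d,u,v); return o+r*(z-o[2])/r[2]
def proj(d,P):
    c=R.from_euler("xyz",d["attitude"]).inv().apply(np.array(P)-d["origin"])
    q=d["camera_matrix"]@np.array([c[0],-c[1],-c[2]]); return q[:2]/q[2]
def cross(d1,p1,d2,p2):
    o1,r1=ray(d1,*p1); o2,r2=ray(d2,*p2)
    A=np.stack([r1,-r2],1); s=np.linalg.lstsq(A,o2-o1,rcond=None)[0]
    a,b=o1+s[0]*r1,o2+s[1]*r2; return (a+b)/2,np.linalg.norm(a-b)
E
python3 - <<'E'
from h import *
t=look("top");s=look("side")
a=cv2.resize(t["image"][225:305,245:365],None,fx=6,fy=6,interpolation=cv2.INTER_CUBIC)[:, :720]
b=cv2.resize(s["image"][215:335,295:405],None,fx=5,fy=5,interpolation=cv2.INTER_CUBIC)
cv2.imwrite("pics/t1.png",a);cv2.imwrite("pics/s1.png",b)
E
```

```text
(no output)
```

View pics/t1.png

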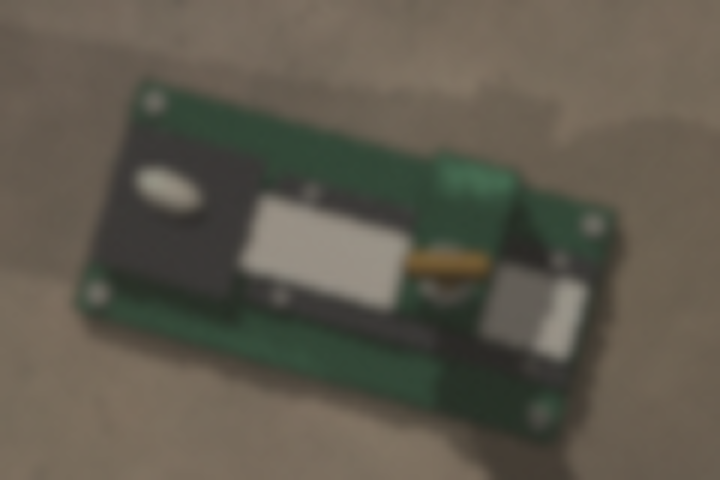

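View pics/s1.png

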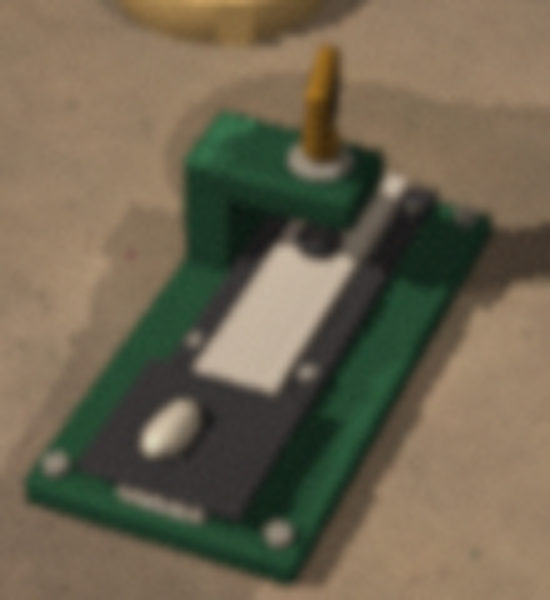

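The top crop shows the pebble at about (168,190), long axis pointing down-right. The spade runs from (405,262) to (490,264), nearly along world y. In the side crop the pebble is at (172,428), and the spade spans rows 45–160 around column 322.

Run:
```python
from h import *
t=look("top");s=look("side")
def blob(d,box,f):
    x0,y0,x1,y1=box; im=d["image"][y0:y1,x0:x1]; hsv=cv2.cvtColor(im,cv2.COLOR_BGR2HSV).astype(int)
    m=f(hsv[...,0],hsv[...,1],hsv[...,2]).astype(np.uint8)
    n,l,st,c=cv2.connectedComponentsWithStats(m); i=1+np.argmax(st[1:,4])
    ys,xs=np.nonzero(l==i); r=cv2.minAreaRect(np.stack([xs+x0,ys+y0],1).astype(np.float32))
    return np.array(c[i])+[x0,y0],st[i,4],r,np.stack([xs+x0,ys+y0],1)
peb=lambda h,s,v:(s<70)&(v>115)
br=lambda h,s,v:(s>130)&(h>8)&(h<30)&(v>70)
pt=blob(t,(262,248,284,264),peb); ps=blob(s,(318,290,342,310),peb)
print("peb",pt[:3],ps[:3]); print(cross(t,pt[0],s,ps[0]), plane(t,*pt[0],.034),plane(s,*ps[0],.034))
for d,(p) in((t,pt),(s,ps)):
    r=p[2]; b=cv2.boxPoints(r); e=[b[1]-b[0],b[2]-b[1]]; 
    for q in e:
        A=plane(d,*(p[0]-q/2),.034);B=plane(d,*(p[0]+q/2),.034); print("  axis len",np.linalg.norm(B-A),"yaw",np.degrees(np.arctan2(*(B-A)[1::-1])))
bt=blob(t,(308,262,332,276),br); bs=blob(s,(350,220,368,252),br)
print("brass",bt[:3],bs[:3])
# spade top centre: side topmost pixel rows, top centroid
top=bs[3][bs[3][:,1]<=bs[3][:,1].min()+1].mean(0);print("side top",top)
print(cross(t,bt[0],s,top),cross(t,bt[0],s,bs[0]),plane(t,*bt[0],.112))
g=lambda h,s,v:(h>60)&(h<95)&(s>90)
for d,box in((t,(250,230,360,305)),(s,(295,220,405,335))):
    G=blob(d,box,g); print("green",G[1],[plane(d,*c,.014)[:2].round(4).tolist() for c in cv2.boxPoints(G[2])], cv2.boxPoints(G[2]).round(1).tolist())
# cup
a=cv2.resize(t["image"][275:345,390:460],None,fx=5,fy=5,interpolation=cv2.INTER_CUBIC)
b=cv2.resize(s["image"][165:235,370:440],None,fx=5,fy=5,interpolation=cv2.INTER_CUBIC)
cv2.imwrite("pics/cup.png",np.hstack([a,b]))
```

```text
peb (array([272.51612903, 255.93548387]), np.int32(31), ((272.5, 256.0), (4.0, 7.0), 90.0)) (array([328.01333333, 300.10666667]), np.int32(75), ((328.2500305175781, 300.2500305175781), (6.363960266113281, 12.727920532226562), 45.0))
(array([0.56099545, 0.16144625, 0.03054057]), np.float64(0.0013350540039264744)) [0.56120385 0.16120563 0.034     ] [0.5596388  0.16520896 0.034     ]
  axis len 0.01869873627042267 yaw -89.70334091024333
  axis len 0.010771190327867301 yaw -179.00282669060158
  axis len 0.02900884180497848 yaw -115.23866923432598
  axis len 0.014771047053218939 yaw 133.4949453553782
brass (array([319.5625, 268.9375]), np.int32(16), ((319.0, 269.0), (2.0, 10.0), 90.0)) (array([358.24489796, 234.07142857]), np.int32(98), ((358.144287109375, 234.84901428222656), (5.561130046844482, 22.36037826538086), 10.007980346679688))
side top [359.71428571 224.57142857]
(array([0.5174225 , 0.03514754, 0.11879642]), np.float64(8.386804732975218e-07)) (array([0.51991522, 0.03522649, 0.09615234]), np.float64(0.0001243994191947765)) [0.51818975 0.03517166 0.112     ]Traceback (most recent call last):
  File "<stdin>", line 24, in <module>
  File "<stdin>", line 6, in blob
    return _wrapfunc(a, 'argmax', axis=axis, out=out, **kwds)
    return bound(*args, **kwds)
ValueError: attempt to get argmax of an empty sequence
```

Run:
```python
from h import *
t=look("top");s=look("side")
a=cv2.resize(t["image"][275:345,390:460],None,fx=5,fy=5,interpolation=cv2.INTER_CUBIC)
b=cv2.resize(s["image"][165:235,370:440],None,fx=5,fy=5,interpolation=cv2.INTER_CUBIC)
cv2.imwrite("pics/cup.png",np.hstack([a,b]))
# brass pca in upsampled top
im=cv2.resize(t["image"][255:285,300:340],None,fx=8,fy=8,interpolation=cv2.INTER_CUBIC).astype(float)
w=np.clip(im[...,2]-im[...,0]-35,0,None); 
m=(w>15); n,l,st,c=cv2.connectedComponentsWithStats(m.astype(np.uint8)); i=1+np.argmax(st[1:,4])
ys,xs=np.nonzero(l==i); r=cv2.minAreaRect(np.stack([xs,ys],1).astype(np.float32)); print(r,c[i]/8+[300,255])
C=np.cov(np.stack([xs,ys])); ev,V=np.linalg.eigh(C); v=V[:,1]; c0=c[i]/8+[300-.44,255-.44]
A=plane(t,*(c0-3*v),.108);B=plane(t,*(c0+3*v),.108); print("spade yaw",np.degrees(np.arctan2(*(B-A)[1::-1])),(A+B)/2)
im=cv2.resize(t["image"][245:268,258:290],None,fx=8,fy=8,interpolation=cv2.INTER_CUBIC).astype(float)
m=im.min(2)>100
n,l,st,c=cv2.connectedComponentsWithStats(m.astype(np.uint8)); i=1+np.argmax(st[1:,4])
ys,xs=np.nonzero(l==i); C=np.cov(np.stack([xs,ys])); ev,V=np.linalg.eigh(C); v=V[:,1]; c0=c[i]/8+[258-.44,245-.44]
A=plane(t,*(c0-3*v),.034);B=plane(t,*(c0+3*v),.034); print("peb yaw",np.degrees(np.arctan2(*(B-A)[1::-1])),(A+B)/2,st[i],ev)
```

```text
((156.01852416992188, 110.4068374633789), (94.14154052734375, 17.179113388061523), 1.7899105548858643) [319.48671329 268.78452797]
spade yaw 88.41398101879166 [0.52014581 0.03650249 0.108     ]
peb yaw 68.27295553313142 [0.56189072 0.16210966 0.034     ] [  83   68   71   43 2037] [ 73.57802859 360.57911244]
```

View pics/cup.png

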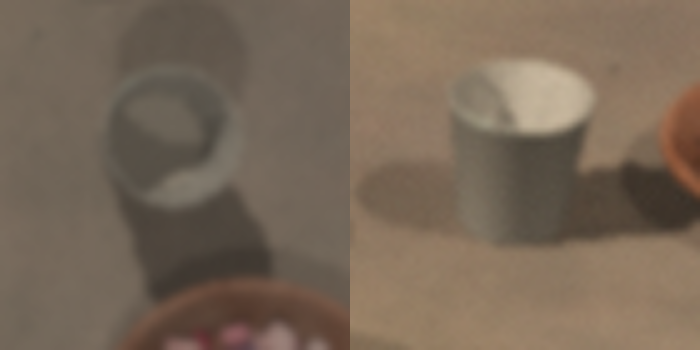

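Cup rim centre: top (424.4,302.4), side (404.6,184.4). The spade axis is at about (0.519,0.036), long axis at yaw 88°. The pebble is at (0.561,0.162), long axis at yaw 68°. Next I'll compute the cup position and move above the pebble.

Run:
```python
from h import *
t=look("top");s=look("side")
print(cross(t,(424.4,302.4),s,(404.6,184.4)),plane(t,424.4,302.4,.071),plane(s,404.6,184.4,.071))
```

```text
(array([ 0.43718526, -0.23532608,  0.06630281]), np.float64(0.0017880380510896553)) [ 0.43780501 -0.23458015  0.071     ] [ 0.43634526 -0.22654469  0.071     ]
```

Call:
apply_moves(targets=[0,0,-0.13,0.04,-0.058,0,1,0,0,-0.26,0.08,-0.116,0,1,0,0,-0.39,0.12,-0.174,0,1,0,0,-0.53,0.16,-0.232,0,1,0,0,-0.66,0.206,-0.291,0,1], squeeze=30)

```text
t: 0.92
ee_pos: [0.3562, 0.452, 0.2315]
tcp_rot: [3.141, -0.001, 2.219]
contact_force: [0.2, 0.9, -0.0]
gripper_width: 0.0856
gripper_force: 0.0
```

Call:
apply_moves(targets=[0,0,-0.13,0.04,-0.058,0,1,0,0,-0.26,0.08,-0.116,0,1,0,0,-0.39,0.12,-0.174,0,1,0,0,-0.53,0.16,-0.232,0,1,0,0,-0.66,0.206,-0.291,0,1])

```text
t: 1.33
ee_pos: [0.4594, 0.3064, 0.2316]
tcp_rot: [3.141, -0.001, 1.7]
contact_force: [0.6, 0.6, -0.9]
gripper_width: 0.0855
gripper_force: 0.0
```

Call:
apply_moves(targets=[0,0,-0.13,0.04,-0.058,-0.02,1,0,0,-0.26,0.08,-0.116,-0.04,0.8,0,0,-0.39,0.12,-0.174,-0.06,0.6,0,0,-0.53,0.16,-0.232,-0.08,0.4,0,0,-0.65,0.206,-0.291,-0.1,0.2])

```text
t: 1.75
ee_pos: [0.5625, 0.1609, 0.1813]
tcp_rot: [3.141, -0.001, 1.189]
contact_force: [-1.0, 0.3, 0.3]
gripper_width: 0.0511
gripper_force: 0.0
```

Call:
apply_moves(targets=[0,0,0,0,0.001,-0.06,0.1,0,0,0,0,0.001,-0.12,0,0,0,0,0,0.001,-0.18,0,0,0,0,0,0.001,-0.23,0,0,0,0,0,0.001,-0.23,0])

```text
t: 2.17
ee_pos: [0.5588, 0.1617, 0.0615]
tcp_rot: [-3.136, 0.006, 1.195]
contact_force: [-0.9, -0.4, -0.2]
gripper_width: 0.0428
gripper_force: 0.0
```

Run:
```python
from h import *
s=look("side");o=sensors.get_obs();print(o['ee_pos'],o['gripper_width'])
print("tcp px",proj(s,o['ee_pos']),"tcp on pebble",proj(s,[*o['ee_pos'][:2],.034]))
cv2.imwrite("pics/s2.png",cv2.resize(s["image"][240:340,270:390],None,fx=6,fy=6,interpolation=cv2.INTER_CUBIC))
```

```text
[0.56026273 0.16210557 0.06432875] 0.042697481760596706
tcp px [327.66797193 286.42150305] tcp on pebble [327.95690954 298.9325446 ]
```

View pics/s2.png

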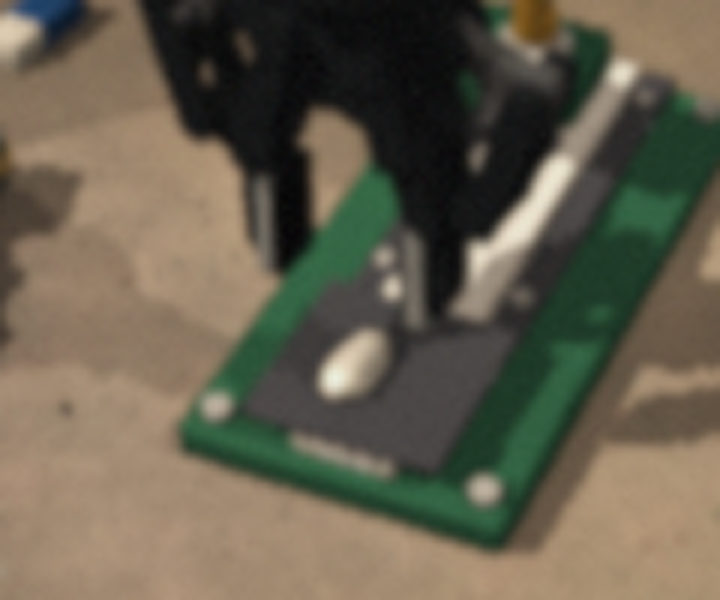

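The crop shows the pebble at (355,365), between and below the two fingertips at (275,265) and (420,325), so it is aligned. I'll lower and grip.

Call:
apply_moves(targets=[0,0,0,0,0,-0.03,0,0,0,0,0,0,-0.06,0,0,0,0,0,0,-0.069,0,0,0,0,0,0,-0.069,-0.2,0,0,0,0,0,-0.069,-0.4], squeeze=30)

```text
t: 2.63
ee_pos: [0.5628, 0.163, 0.0333]
tcp_rot: [3.141, -0.001, 1.195]
contact_force: [-0.1, -0.0, 0.0]
gripper_width: 0.0257
gripper_force: 0.0
```

Call:
apply_moves(targets=[0,0,0,0,0,0,-0.6,0,0,0,0,0,0,-0.8,0,0,0,0,0,0,-1,0,0,0,0,0,0,-1,0,0,0,0,0,0,-1])

```text
t: 3.05
ee_pos: [0.5629, 0.1631, 0.0333]
tcp_rot: [3.14, -0.002, 1.195]
contact_force: [-1.3, -0.6, 7.0]
gripper_width: 0.0117
gripper_force: 27.5
```

Call:
apply_moves(targets=[0,0,0,0,0,0.01,-1,0,0,0,0,0,0.03,-1,0,0,0,0,0,0.06,-1,0,0,0,0,0,0.1,-1,0,0,0,0,0,0.1,-1])

```text
t: 3.47
ee_pos: [0.5642, 0.1631, 0.0862]
tcp_rot: [3.138, -0.004, 1.194]
contact_force: [0.2, -0.1, -0.3]
gripper_width: 0.0102
gripper_force: 26.6
```

Run:
```python
from h import *
s=look("side");o=sensors.get_obs();print(o['ee_pos'],o['gripper_width'],o['gripper_force'],o['contact_force'])
print(proj(s,o['ee_pos']))
cv2.imwrite("pics/s3.png",cv2.resize(s["image"][230:330,270:390],None,fx=6,fy=6,interpolation=cv2.INTER_CUBIC))
```

```text
[0.56356887 0.16309537 0.08464795] 0.010213265848676363 26.57763374678325 [-0.44599701 -0.0840923  -0.81886263]
[325.5442798 277.9381413]
```

View pics/s3.png

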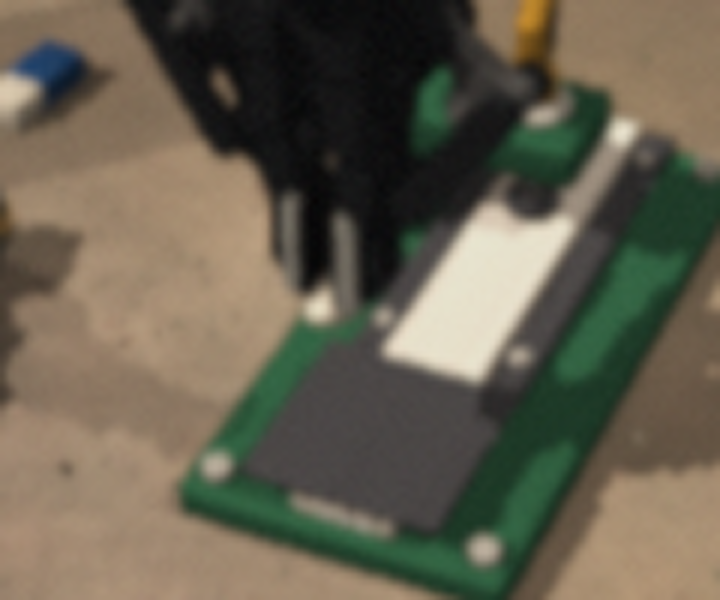

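The pebble is lifted, held at the fingertips at (318,303), and the plate is empty. I'll raise it and carry it gently to the cup.

Call:
apply_moves(targets=[0,0,0,0,0,0.03,-1,0,0,0,0,0,0.07,-1,0,0,0,0,0,0.11,-1,0,0,0,-0.012,-0.038,0.15,-1,0,0,0,-0.026,-0.083,0.17,-1])

```text
t: 3.93
ee_pos: [0.5496, 0.1225, 0.1689]
tcp_rot: [3.14, -0.002, 1.197]
contact_force: [0.1, -0.5, 0.1]
gripper_width: 0.0104
gripper_force: 26.6
```

Call:
apply_moves(targets=[0,0,0,-0.016,-0.05,0,-1,0,0,0,-0.032,-0.1,0,-1,0,0,0,-0.048,-0.15,0,-1,0,0,0,-0.064,-0.2,0,-1,0,0,0,-0.08,-0.25,0,-1])

```text
t: 4.35
ee_pos: [0.5082, -0.005, 0.1667]
tcp_rot: [-3.141, -0.0, 1.195]
contact_force: [1.1, -0.6, 0.2]
gripper_width: 0.0104
gripper_force: 26.6
```

Call:
apply_moves(targets=[0,0,0,-0.016,-0.05,0,-1,0,0,0,-0.032,-0.1,0,-1,0,0,0,-0.048,-0.15,0,-1,0,0,0,-0.064,-0.2,0,-1,0,0,0,-0.08,-0.25,0,-1])

```text
t: 4.77
ee_pos: [0.4681, -0.1299, 0.1667]
tcp_rot: [-3.141, -0.0, 1.194]
contact_force: [1.2, 0.6, -0.7]
gripper_width: 0.0101
gripper_force: 26.6
```

Call:
apply_moves(targets=[0,0,0,-0.016,-0.05,0,-1,0,0,0,-0.032,-0.1,0,-1,0,0,0,-0.048,-0.15,0,-1,0,0,0,-0.06,-0.19,0,-1,0,0,0,-0.066,-0.21,0,-1])

```text
t: 5.18
ee_pos: [0.4344, -0.2365, 0.1669]
tcp_rot: [-3.142, 0.0, 1.191]
contact_force: [0.9, 0.1, -1.0]
gripper_width: 0.0103
gripper_force: 26.6
```

Run:
```python
from h import *
s=look("side");o=sensors.get_obs();print(o['ee_pos'],o['gripper_width'],o['gripper_force'],o['joint_pos'])
p=proj(s,o['ee_pos']);print(p)
cv2.imwrite("pics/s4.png",cv2.resize(s["image"][120:220,345:465],None,fx=6,fy=6,interpolation=cv2.INTER_CUBIC))
```

```text
[ 0.43415379 -0.23745614  0.16691836] 0.010236360112404547 26.61097795906244 [-0.38777326  0.05621419  0.83684838  1.95171612 -0.04493499  1.15244969
  0.08587613]
[408.76745559 145.88199989]
```

View pics/s4.png

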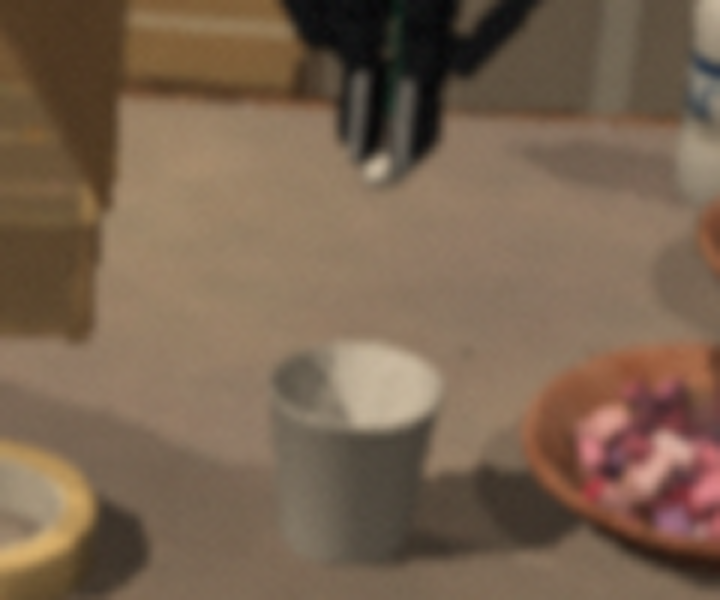

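The pebble is still held, at (377,168). The cup mouth is below it, centred at (357,385). I'll lower with a small correction, release, and retreat straight up.

Call:
apply_moves(targets=[0,0,0,0.006,0.006,-0.04,-1,0,0,0,0.006,0.006,-0.09,-1,0,0,0,0.006,0.006,-0.14,-1,0,0,0,0.006,0.006,-0.176,-1,0,0,0,0.006,0.006,-0.176,-1])

```text
t: 5.65
ee_pos: [0.4368, -0.2291, 0.0756]
tcp_rot: [-3.136, 0.001, 1.195]
contact_force: [-1.1, 0.5, -1.2]
gripper_width: 0.0106
gripper_force: 26.6
```

Call:
apply_moves(targets=[0,0,0,0,0,0,-0.5,0,0,0,0,0,0,-0.3,0,0,0,0,0,0,-0.3,0,0,0,0,0,0,-0.3,0,0,0,0,0,0,-0.3])

```text
t: 6.07
ee_pos: [0.4396, -0.2308, 0.0797]
tcp_rot: [3.14, -0.001, 1.195]
contact_force: [0.5, -0.0, 0.2]
gripper_width: 0.0299
gripper_force: 0.0
```

Call:
apply_moves(targets=[0,0,0,0,0,0.04,-0.3,0,0,0,0,0,0.1,-0.3,0,0,0,0,0,0.16,-0.3,0,0,0,0,0,0.2,0,0,0,0,0,0,0.2,0])

```text
t: 6.48
ee_pos: [0.4411, -0.2319, 0.1832]
tcp_rot: [3.135, -0.002, 1.194]
contact_force: [-0.2, -0.6, 0.1]
gripper_width: 0.0426
gripper_force: 0.0
```

Run:
```python
from h import *
s=look("side");t=look("top");o=sensors.get_obs();print(o['ee_pos'],o['gripper_width'],o['joint_pos'])
a=cv2.resize(s["image"][130:230,350:450],None,fx=4,fy=4,interpolation=cv2.INTER_CUBIC)
b=cv2.resize(t["image"][255:355,375:475],None,fx=4,fy=4,interpolation=cv2.INTER_CUBIC)
cv2.imwrite("pics/s5.png",np.hstack([a,b]))
```

```text
[ 0.43959323 -0.23080252  0.17964245] 0.043151422830752156 [-0.41207238  0.04207704  0.84061099  1.93384513 -0.03548577  1.17785686
  0.06560327]
```

View pics/s5.png

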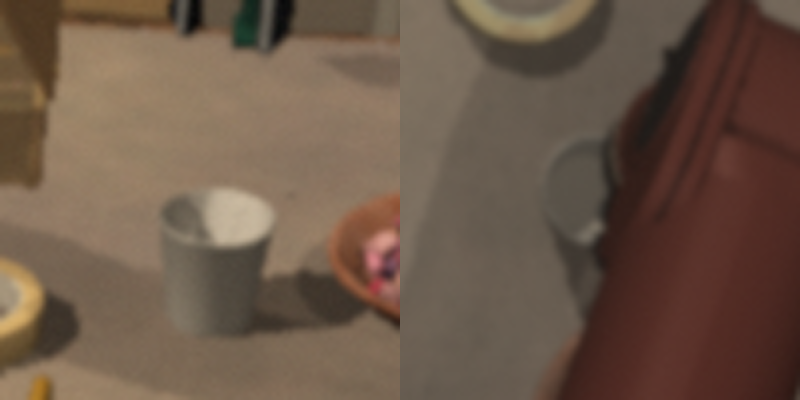

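The pebble has left the gripper and a bright object lies in the cup at (590,230). The cup is still standing. I'll move above the thumbscrew, with the closing direction at about −1.6°.

Call:
apply_moves(targets=[0,0,0.045,0.016,0.053,0,0.3,0,0,0.09,0.032,0.107,0,0.6,0,0,0.135,0.048,0.16,0,1,0,0,0.18,0.064,0.213,0,1,0,0,0.222,0.08,0.267,0,1])

```text
t: 7.0
ee_pos: [0.4785, -0.096, 0.1778]
tcp_rot: [-3.14, 0.0, 1.37]
contact_force: [-0.9, 0.0, 0.4]
gripper_width: 0.0855
gripper_force: 0.0
```

Call:
apply_moves(targets=[0,0,0.045,0.016,0.053,0,1,0,0,0.09,0.032,0.107,0,1,0,0,0.135,0.048,0.16,0,1,0,0,0.18,0.064,0.213,0,1,0,0,0.222,0.079,0.267,0,1])

```text
t: 7.42
ee_pos: [0.5184, 0.0378, 0.1779]
tcp_rot: [-3.14, 0.0, 1.545]
contact_force: [0.7, -0.3, -0.8]
gripper_width: 0.0853
gripper_force: 0.0
```

Call:
apply_moves(targets=[0,0,0,0,0,0,1,0,0,0,0,0,-0.02,1,0,0,0,0,0,-0.04,1,0,0,0,0,0,-0.06,1,0,0,0,0,0,-0.06,1])

```text
t: 7.83
ee_pos: [0.5168, 0.035, 0.146]
tcp_rot: [-3.138, 0.001, 1.542]
contact_force: [-1.4, -0.1, -0.3]
gripper_width: 0.0854
gripper_force: 0.0
```

Run:
```python
from h import *
s=look("side");t=look("top");o=sensors.get_obs();print(o['ee_pos'],o['tcp_rot'],o['gripper_width'],o['joint_pos'],o['contact_force'],o['ft_torque'])
for z in(.10,.113):print("axis px side",proj(s,[*o['ee_pos'][:2],z]))
a=cv2.resize(s["image"][180:280,310:410],None,fx=4,fy=4,interpolation=cv2.INTER_CUBIC)
b=cv2.resize(t["image"][265:345,385:465],None,fx=5,fy=5,interpolation=cv2.INTER_CUBIC)
cv2.imwrite("pics/s6.png",np.hstack([a,b]))
```

```text
[0.51789737 0.03528394 0.14803123] [-3.14004432e+00  6.41524982e-04  1.54165518e+00] 0.08590027269565671 [-0.68520059  0.13681778  0.57976024  1.91048395 -0.08266252  1.11940428
 -0.10263009] [-0.98830549  0.5844099   0.71670177] [ 0.01853494 -0.01060001  0.00350852]
axis px side [359.26863584 232.55651045]
axis px side [359.40262505 227.0668923 ]
```

View pics/s6.png

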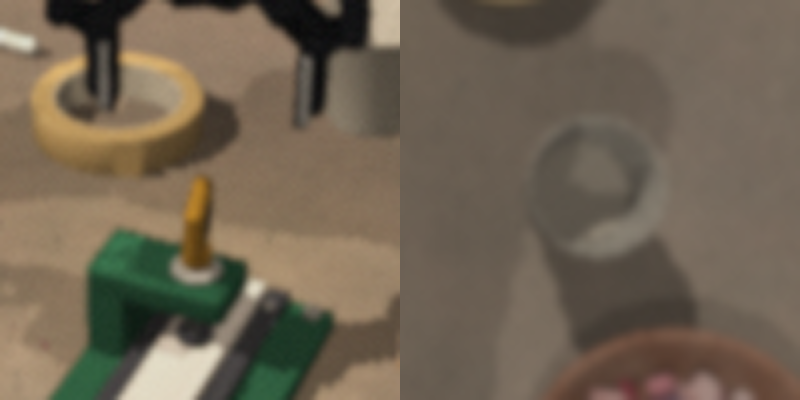

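The spade (crop (197,225)) sits midway between the open fingers at (103,90) and (308,110), as planned. The cup stands where it was. Shadow hides the pebble, so I'll check the cup by differencing with the first image.

Run:
```python
from h import *
t=look("top")["image"].astype(int);s=look("side")["image"].astype(int)
t0=cv2.imread("pics/top0.png").astype(int);s0=cv2.imread("pics/side0.png").astype(int)
d=(t-t0).mean(2);print(d[288:318,410:440:1][::1].round().astype(int)[4:26,2:28])
e=(s-s0).mean(2)
for n,D,(x0,y0,x1,y1) in(("table near cup top",d,(395,270,460,330)),("jig top",d,(255,235,300,270)),("cup side",e,(385,170,425,220))):
    m=(abs(D[y0:y1,x0:x1])>18).astype(np.uint8);k,l,st,c=cv2.connectedComponentsWithStats(m)
    print(n,[(st[i,4],c[i].round(1)+[x0,y0],D[y0:y1,x0:x1][l==i].mean().round()) for i in range(1,k) if st[i,4]>2])
```

```text
[[ -3   1  -1  -3  -7 -10 -11 -11  -9  -2   2   4   4   4   4   4   4   5
    4   4   5   5   4   5   4   5]
 [ -2  -1  -3  -7 -10 -10 -11 -10  -6   0   4   4   4   5   4   4   4   5
    4   5   4   4   4   5   5   5]
 [ -2  -4  -5  -8 -10 -12 -12 -10  -5   1   4   4   5   5   4   4   4   4
    4   5   4   4   5   5   5   5]
 [ -3  -4  -6  -9 -12 -14 -14 -11  -7   0   3   5   5   6   5   4   4   4
    4   4   4   5   5   4   5   5]
 [ -3  -3  -6  -9 -14 -13 -14 -12  -6   0   4   5   6   5   5   5   4   4
    3   4   4   5   5   5   5   5]
 [ -1   0  -3  -8 -12 -13 -14 -10  -4   1   4   4   5   4   6   4   5   4
    5   4   5   4   4   5   5   5]
 [  0   2   0  -3  -9 -11 -12  -7  -1   4   4   5   5   5   4   6   4   5
    4   5   4   5   5   4   5   5]
 [  0   4   2   2  -3  -6  -7  -4   0   4   5   5   5   5   5   5   5   5
    4   4   3   4   5   5   5   6]
 [  2   3   4   3   1  -1  -3  -2   3   4   5   5   5   5   5   5   5   4
    3   4   4   3   5   5   5   6]
 [  1   4   4   4   3   2   1   1   3   4   5   4   5   5   5   6   4   5
    4   4   3   4   5   5   6   6]
 [  1   4 
[... 1099 characters left out ...]
 1   2   4   3   4   5   5   5   6   6   5   6   6   6
    5   6   5   6   4   5   5   5]
 [  4   4   2   1   0   3   4   4   5   5   5   6   6   5   6   6   6   6
    6   5   5   4   4   4   4   4]]
table near cup top []
jig top [(np.int32(125), array([258.3, 244.9]), np.float64(19.0)), (np.int32(77), array([296. , 239.7]), np.float64(-31.0)), (np.int32(54), array([272.4, 255.9]), np.float64(-47.0)), (np.int32(64), array([296.6, 263.7]), np.float64(-69.0)), (np.int32(8), array([258. , 261.9]), np.float64(19.0)), (np.int32(52), array([289.2, 264.7]), np.float64(20.0)), (np.int32(8), array([256.1, 267.4]), np.float64(19.0))]
cup side [(np.int32(406), array([392.7, 185.6]), np.float64(-83.0))]
```

No pebble shows outside the cup in either view, and the plate is empty. I'll lower onto the spade and grip.

Call:
apply_moves(targets=[0,0,0,0.001,0,-0.03,0.8,0,0,0,0.001,0,-0.065,0.5,0,0,0,0.001,0,-0.1,0.3,0,0,0,0.001,0,-0.133,0,0,0,0,0.001,0,-0.133,-0.3], squeeze=40)

```text
t: 8.45
ee_pos: [0.5174, 0.0359, 0.0801]
tcp_rot: [-3.138, 0.001, 1.543]
contact_force: [-0.7, 0.7, 0.5]
gripper_width: 0.0323
gripper_force: 0.0
```

Call:
apply_moves(targets=[0,0,0,0,0,0,-0.6,0,0,0,0,0,0,-0.8,0,0,0,0,0,0,-1,0,0,0,0,0,0,-1,0,0,0,0,0,0,-1])

```text
t: 8.87
ee_pos: [0.5194, 0.0361, 0.0833]
tcp_rot: [3.141, -0.001, 1.543]
contact_force: [-4.4, -1.5, 5.9]
gripper_width: 0.0096
gripper_force: 40.2
```

```bash
cat > st.py <<'E'
from station import sensors
o=sensors.get_obs()
for k in('t','ee_pos','tcp_rot','contact_force','ft_torque','gripper_width','gripper_force','joint_pos'):print(k,o[k])
E
python3 st.py
```

```text
t 8.8667
ee_pos [0.51936059 0.03614021 0.0832684 ]
tcp_rot [ 3.14074540e+00 -5.07038570e-04  1.54307071e+00]
contact_force [-4.38042872 -1.48484808  5.94626234]
ft_torque [-0.27662397  0.85168196 -0.05778407]
gripper_width 0.00957827430583311
gripper_force 40.16742289066315
joint_pos [-0.66155404  0.22334829  0.56953401  1.97314468 -0.14446221  0.98337381
 -0.05076535]
```

Call:
apply_moves(targets=[0,0,-0.12,-0.001,0,0,-1,0,0,-0.24,-0.001,0,0,-1,0,0,-0.36,-0.001,0,0,-1,0,0,-0.48,-0.001,0,0,-1,0,0,-0.6,-0.001,0,0,-1])

```text
t: 9.28
ee_pos: [0.5185, 0.0363, 0.083]
tcp_rot: [-3.141, -0.001, 1.067]
contact_force: [-5.5, -1.3, 5.7]
gripper_width: 0.0093
gripper_force: 40.0
```

```bash
python3 st.py
```

```text
t 9.2833
ee_pos [0.51853561 0.03626331 0.08300604]
tcp_rot [-3.14141108e+00 -5.30903898e-04  1.06747826e+00]
contact_force [-5.45063129 -1.3335398   5.70554752]
ft_torque [-0.16369029  1.03620761  0.11980877]
gripper_width 0.009251169740952147
gripper_force 39.9854850769043
joint_pos [-0.72216644  0.23052223  0.63921969  1.97709625 -0.16502778  0.98449141
 -0.50718396]
```

Call:
apply_moves(targets=[0,0,-0.04,-0.001,0,-0.001,-1,0,0,-0.08,-0.002,0,-0.001,-1,0,0,-0.12,-0.002,0,-0.001,-1,0,0,-0.15,-0.002,0,-0.001,-1,0,0,-0.15,-0.002,0,-0.001,-1])

```text
t: 9.7
ee_pos: [0.5182, 0.0364, 0.0829]
tcp_rot: [3.141, -0.001, 0.953]
contact_force: [-2.7, -1.6, 6.1]
gripper_width: 0.0096
gripper_force: 40.3
```

```bash
python3 st.py
```

```text
t 9.7
ee_pos [0.51822908 0.03638018 0.08289559]
tcp_rot [ 3.14080572e+00 -1.47037725e-03  9.52817796e-01]
contact_force [-2.69732503 -1.64746103  6.10433502]
ft_torque [-0.21753219  0.71288053  0.01306151]
gripper_width 0.00964289296051352
gripper_force 40.310978293418884
joint_pos [-0.73827127  0.23115887  0.65708692  1.97966492 -0.16971192  0.98280923
 -0.61760919]
```

Call:
apply_moves(targets=[0,0,-0.04,0,0,-0.001,-1,0,0,-0.08,0,0,-0.001,-1,0,0,-0.12,0,0,-0.001,-1,0,0,-0.15,0,0,-0.001,-1,0,0,-0.15,0,0,-0.001,-1])

```text
t: 10.12
ee_pos: [0.5181, 0.0365, 0.0827]
tcp_rot: [3.141, -0.002, 0.835]
contact_force: [-6.5, -0.6, 12.3]
gripper_width: 0.0095
gripper_force: 41.1
```

```bash
python3 st.py | sed -n 2,7p
```

```text
ee_pos [0.51813388 0.03647195 0.0826922 ]
tcp_rot [ 3.14147847e+00 -1.58494111e-03  8.34999380e-01]
contact_force [-6.47227843 -0.62280113 12.3140793 ]
ft_torque [-0.13233839  1.28949966 -0.02521988]
gripper_width 0.009493506629379892
gripper_force 41.087960600852966
```

Call:
apply_moves(targets=[0,0,-0.04,0,0,-0.001,-1,0,0,-0.08,0,0,-0.001,-1,0,0,-0.12,0,0,-0.001,-1,0,0,-0.15,0,0,-0.001,-1,0,0,-0.15,0,0,-0.001,-1])

```text
t: 10.53
ee_pos: [0.5181, 0.0366, 0.0825]
tcp_rot: [-3.141, -0.002, 0.717]
contact_force: [-7.0, -0.5, 17.8]
gripper_width: 0.0096
gripper_force: 41.9
```

```bash
python3 st.py | sed -n 2,7p
```

```text
ee_pos [0.51809415 0.03663312 0.0825218 ]
tcp_rot [-3.14104371e+00 -1.69772915e-03  7.17272516e-01]
contact_force [-6.9656074  -0.47651222 17.82739032]
ft_torque [-0.10555505  1.84742078 -0.00243092]
gripper_width 0.00957481813613396
gripper_force 41.86659514904022
```

Call:
apply_moves(targets=[0,0,-0.04,-0.002,0,0.002,-1,0,0,-0.08,-0.002,0,0.002,-1,0,0,-0.12,-0.002,0,0.002,-1,0,0,-0.15,-0.002,0,0.002,-1,0,0,-0.15,-0.002,0,0.002,-1])

```text
t: 10.95
ee_pos: [0.5175, 0.0367, 0.0827]
tcp_rot: [3.141, -0.002, 0.6]
contact_force: [-0.7, 1.0, 6.3]
gripper_width: 0.0097
gripper_force: 41.0
```

```bash
python3 st.py | sed -n 2,8p
```

```text
ee_pos [0.51750805 0.03671577 0.08266587]
tcp_rot [ 3.14114678e+00 -2.21711308e-03  6.00039402e-01]
contact_force [-0.74690849  0.97774876  6.31652135]
ft_torque [ 0.24261181 -0.00549737 -0.03547873]
gripper_width 0.009743772455063393
gripper_force 41.01333260536194
joint_pos [-0.78749504  0.23755723  0.71343603  1.98383339 -0.18702739  0.98265658
```

Call:
apply_moves(targets=[0,0,-0.04,0,0,0,-1,0,0,-0.08,0,0,0,-1,0,0,-0.12,0,0,0,-1,0,0,-0.15,0,0,0,-1,0,0,-0.15,0,0,0,-1])

```text
t: 11.37
ee_pos: [0.5174, 0.0369, 0.0826]
tcp_rot: [-3.141, -0.002, 0.483]
contact_force: [-0.3, 1.4, 5.6]
gripper_width: 0.0091
gripper_force: 41.0
```

```bash
python3 st.py | sed -n 2,8p
```

```text
ee_pos [0.5174145  0.03688063 0.08260734]
tcp_rot [-3.14149052e+00 -2.08049653e-03  4.82620249e-01]
contact_force [-0.28926159  1.40648898  5.64301079]
ft_torque [0.35019603 0.11490249 0.03074258]
gripper_width 0.009102647480995726
gripper_force 41.01504027843475
joint_pos [-0.80386963  0.24082393  0.7327022   1.9844605  -0.19393046  0.98341354
```

Call:
apply_moves(targets=[0,0,-0.03,0,0,0,-1,0,0,-0.06,0,0,0,-1,0,0,-0.08,0,0,0,-1,0,0,-0.1,0,0,0,-1,0,0,-0.1,0,0,0,-1])

```text
t: 11.78
ee_pos: [0.5173, 0.037, 0.0826]
tcp_rot: [-3.141, -0.002, 0.405]
contact_force: [-0.7, 2.6, 5.4]
gripper_width: 0.0094
gripper_force: 41.0
```

```bash
python3 st.py | sed -n 2,6p
```

```text
ee_pos [0.51733943 0.03697919 0.08256537]
tcp_rot [-3.14117065e+00 -1.96433610e-03  4.04731626e-01]
contact_force [-0.67339857  2.64359581  5.39315098]
ft_torque [0.5146978  0.09308241 0.01521518]
gripper_width 0.009418784758934692
```

Call:
apply_moves(targets=[0,0,-0.03,0,0,0,-1,0,0,-0.06,0,0,0,-1,0,0,-0.08,0,0,0,-1,0,0,-0.1,0,0,0,-1,0,0,-0.1,0,0,0,-1])

```text
t: 12.2
ee_pos: [0.5173, 0.0371, 0.0825]
tcp_rot: [-3.141, -0.002, 0.327]
contact_force: [-0.2, 3.4, 5.2]
gripper_width: 0.0092
gripper_force: 40.9
```

```bash
python3 st.py | sed -n 2,6p
```

```text
ee_pos [0.51726973 0.03711463 0.0825072 ]
tcp_rot [-3.14095988e+00 -1.78421644e-03  3.26615554e-01]
contact_force [-0.20990336  3.42965512  5.17228424]
ft_torque [0.52899572 0.14013438 0.14407828]
gripper_width 0.009220393396084757
```

Call:
apply_moves(targets=[0,0,-0.02,0,-0.001,0,-1,0,0,-0.04,0,-0.001,0,-1,0,0,-0.06,0,-0.001,0,-1,0,0,-0.08,0,-0.001,0,-1,0,0,-0.08,0,-0.001,0,-1])

```text
t: 12.62
ee_pos: [0.5173, 0.0371, 0.0825]
tcp_rot: [-3.141, -0.002, 0.266]
contact_force: [-0.8, 3.6, 6.1]
gripper_width: 0.0094
gripper_force: 57.8
```

```bash
python3 st.py | sed -n 2,6p
```

```text
ee_pos [0.51726628 0.03708621 0.08254923]
tcp_rot [-3.14093537e+00 -1.67073894e-03  2.66193239e-01]
contact_force [-0.79848559  3.6285032   6.11782133]
ft_torque [0.70654421 0.24045493 1.30721356]
gripper_width 0.009354465544730371
```

Call:
apply_moves(targets=[0,0,-0.02,0,0,0,-1,0,0,-0.04,0,0,0,-1,0,0,-0.06,0,0,0,-1,0,0,-0.08,0,0,0,-1,0,0,-0.08,0,0,0,-1])

```text
t: 13.03
ee_pos: [0.5172, 0.0371, 0.0826]
tcp_rot: [-3.141, -0.001, 0.205]
contact_force: [-1.5, 2.2, 7.2]
gripper_width: 0.0098
gripper_force: 88.5
```

```bash
python3 st.py | sed -n 2,8p
```

```text
ee_pos [0.51724937 0.03714368 0.08259735]
tcp_rot [-3.14123735e+00 -1.44298063e-03  2.05043882e-01]
contact_force [-1.52057429  2.15434225  7.20650191]
ft_torque [0.60403283 0.31404981 2.12362859]
gripper_width 0.009819565775930857
gripper_force 88.51770473644137
joint_pos [-0.84422678  0.24943812  0.78019013  1.9858706  -0.21049875  0.9855098
```

Seated: the torque rose sharply to 2.1 N m just past yaw 0.32. I'll back out through that yaw to pin down the contact angle.

Call:
apply_moves(targets=[0,0,0.03,0,0,0,-1,0,0,0.06,0,0,0,-1,0,0,0.09,0,0,0,-1,0,0,0.12,0,0,0,-1,0,0,0.12,0,0,0,-1])

```text
t: 13.45
ee_pos: [0.5172, 0.0371, 0.0825]
tcp_rot: [-3.141, -0.002, 0.299]
contact_force: [-1.1, 3.8, 6.6]
gripper_width: 0.0092
gripper_force: 44.0
```

```bash
python3 st.py | sed -n 2,8p
```

```text
ee_pos [0.51724729 0.0370539  0.08252512]
tcp_rot [-3.14078440e+00 -1.75320177e-03  2.99280242e-01]
contact_force [-1.11268004  3.80208671  6.55668926]
ft_torque [0.78555514 0.18524517 0.8385412 ]
gripper_width 0.009214936213965384
gripper_force 44.01397883892059
joint_pos [-0.82979919  0.2462794   0.76351181  1.98556334 -0.20517409  0.98463351
```

Call:
apply_moves(targets=[0,0,0.02,0,0,0,-1,0,0,0.04,0,0,0,-1,0,0,0.05,0,0,0,-1,0,0,0.05,0,0,0,-1,0,0,0.05,0,0,0,-1])

```text
t: 13.87
ee_pos: [0.5173, 0.037, 0.0825]
tcp_rot: [-3.14, -0.002, 0.335]
contact_force: [-0.7, 3.8, 5.4]
gripper_width: 0.0093
gripper_force: 40.9
```

```bash
python3 st.py | sed -n 2,8p
```

```text
ee_pos [0.51731254 0.03698775 0.08254806]
tcp_rot [-3.14044381e+00 -2.11752341e-03  3.35450021e-01]
contact_force [-0.73600138  3.76332222  5.35762314]
ft_torque [ 0.85952591  0.06250738 -0.02732918]
gripper_width 0.009303664887076867
gripper_force 40.85783779621124
joint_pos [-0.82413338  0.24505615  0.75724452  1.98539377 -0.20344153  0.98427528
```

Seat contact is at yaw about 0.33, so the target is 1.90. Backing off.

Call:
apply_moves(targets=[0,0,0.1,0,0,0,-1,0,0,0.2,0,0,0,-1,0,0,0.3,0,0,0,-1,0,0,0.4,0,0,0.0005,-1,0,0,0.5,0,0,0.0005,-1])

```text
t: 14.28
ee_pos: [0.5176, 0.0365, 0.0828]
tcp_rot: [3.141, -0.002, 0.732]
contact_force: [1.5, 2.2, 3.6]
gripper_width: 0.0093
gripper_force: 40.6
```

Call:
apply_moves(targets=[0,0,0.1,0,0,0,-1,0,0,0.2,0,0,0,-1,0,0,0.3,0,0,0,-1,0,0,0.4,0,0,0.0005,-1,0,0,0.5,0,0,0.0005,-1])

```text
t: 14.7
ee_pos: [0.5181, 0.0362, 0.0831]
tcp_rot: [3.139, -0.002, 1.124]
contact_force: [4.2, 0.8, 1.8]
gripper_width: 0.0094
gripper_force: 40.2
```

```bash
python3 st.py | sed -n 2,8p
```

```text
ee_pos [0.51809783 0.03615827 0.0831084 ]
tcp_rot [ 3.13886810e+00 -2.14097008e-03  1.12384420e+00]
contact_force [4.18988211 0.75999279 1.82317698]
ft_torque [ 0.21798454 -0.87131006 -0.16924373]
gripper_width 0.009447825741382636
gripper_force 40.18619120121002
joint_pos [-0.71606562  0.22553186  0.63068219  1.98048188 -0.15992632  0.98037501
```

Call:
apply_moves(targets=[0,0,0.1,0,0,0,-1,0,0,0.2,0,0,0,-1,0,0,0.3,0,0,0,-1,0,0,0.4,0,0,0.0005,-1,0,0,0.5,0,0,0.0005,-1])

```text
t: 15.12
ee_pos: [0.5186, 0.0361, 0.0834]
tcp_rot: [3.137, -0.001, 1.516]
contact_force: [6.6, 0.7, -1.2]
gripper_width: 0.0096
gripper_force: 39.8
```

```bash
python3 st.py | sed -n 2,8p
```

```text
ee_pos [0.51864328 0.0360761  0.08341272]
tcp_rot [ 3.13705355e+00 -8.56619988e-04  1.51645608e+00]
contact_force [ 6.59421406  0.66265815 -1.16273549]
ft_torque [ 0.23444599 -1.4969209  -0.09962961]
gripper_width 0.009582056602725434
gripper_force 39.798606634140015
joint_pos [-0.66655129  0.21894909  0.57344801  1.97792744 -0.14262693  0.97896069
```

Call:
apply_moves(targets=[0,0,0.12,0.001,0,0,-1,0,0,0.24,0.002,0,0,-1,0,0,0.36,0.002,0,0.0005,-1,0,0,0.46,0.003,0,0.0005,-1,0,0,0.49,0.003,0,0.0005,-1])

```text
t: 15.53
ee_pos: [0.5195, 0.0362, 0.0836]
tcp_rot: [3.138, 0.0, 1.901]
contact_force: [4.0, 3.0, 2.6]
gripper_width: 0.0093
gripper_force: 40.4
```

Call:
apply_moves(targets=[0,0,0,0,0,0,-1,0,0,0,0,0,0,-1,0,0,0,0,0,0,-1,0,0,0,0,0,0,-1,0,0,0,0,0,0,-1])

```text
t: 15.95
ee_pos: [0.5195, 0.0362, 0.0836]
tcp_rot: [3.138, 0.0, 1.895]
contact_force: [6.0, 2.6, 3.3]
gripper_width: 0.0094
gripper_force: 40.4
```

```bash
python3 st.py
python3 - <<'E'
from h import *
t=look("top");s=look("side")
s0=cv2.imread("pics/side0.png").astype(int);t0=cv2.imread("pics/top0.png").astype(int)
e=abs(s["image"].astype(int)-s0).mean(2);d=abs(t["image"].astype(int)-t0).mean(2)
for n,D,(x0,y0,x1,y1) in(("eraser",e,(264,232,290,254)),("goodpeb",e,(328,388,350,406)),("tape",e,(312,190,366,226)),("cup",e,(385,170,425,220)),("cup top",d,(405,283,445,323)),("around cup top",d,(380,270,460,335))):
    print(n,(D[y0:y1,x0:x1]>18).sum())
m=s["image"][165:225,380:430]; print(s["image"][176:194,392:418].mean(2).round().astype(int)[::2,::2])
E
```

```text
t 15.95
ee_pos [0.51945837 0.0361596  0.08357322]
tcp_rot [3.13844984e+00 3.88184805e-04 1.89457521e+00]
contact_force [5.96147653 2.62606954 3.27218625]
ft_torque [ 0.40455182 -1.27504669  0.01498507]
gripper_width 0.009369170188080332
gripper_force 40.406033992767334
joint_pos [-0.61966752  0.21675388  0.52069053  1.97271368 -0.12945936  0.98084253
  0.28660626]
eraser 14
goodpeb 0
tape 1146
cup 146
cup top 0
around cup top 0
[[133 132 133 135 138 136 138 138 136 129 126 124 126]
 [131 134 139 152 160 165 175 180 176 168 151 134 126]
 [130 126 131 149 159 172 179 185 187 190 186 175 144]
 [122 127 131 134 158 173 179 185 186 183 186 186 171]
 [123 128 134 134 144 169 180 184 184 182 187 184 178]
 [132 130 134 137 134 165 181 185 182 185 186 185 173]
 [129 144 144 144 122 141 179 184 178 187 187 177 145]
 [106 117 135 138 131 139 169 176 174 169 152 116  90]
 [106 105 103  99  95  93  99  96  98  92  84  75  92]]
```

Run:
```python
from h import *
from station import manip
t=look("top")["image"].astype(int);t0=cv2.imread("pics/top0.png").astype(int)
m=((t-t0).min(2)>18).astype(np.uint8); m[:178]=0;m[:,:188]=0;m[:,580:]=0
k,l,st,c=cv2.connectedComponentsWithStats(m)
print([(int(st[i,4]),c[i].round().tolist(),t[l==i].mean(0).round().tolist()) for i in range(1,k) if 4<st[i,4]<120])
print(manip.sign_off())
```

```text
[(108, [365.0, 473.0], [44.0, 52.0, 81.0])]
the job is handed in; nothing more can be done
None
```

I handed the job in at about 16 s: the pebble was released over the cup, and the thumbscrew was seated, backed off about 1.565 rad and is still gripped; I couldn't see the pebble inside the cup, but no camera view showed it anywhere outside, and the cup is still standing.

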